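Pop out the test puck and trap it on the runway

ROBOT

A 6-joint arm with a two-finger parallel gripper is mounted at the origin on the work surface. World frame = base frame: x ahead of the robot, y to its left, z up, the work surface at z = 0. Lengths are in mm, angles in rad, forces in N, time in s.
With the tool pointing down it reaches from about 350 to 875 mm from the base axis. Payload 4.2 kg.
Tool frame: the origin (TCP) lies midway between the tips of the shut fingers; the grasp point (between the pads) lies 19 mm behind it; x points along the fingers, y is the direction in which the jaws open and shut, and the axes are right-handed (so a half turn about x gives the same grasp; the last joint's range is limited). The gripper opens to 85 mm and grips with 20 to 120 N. Pads are 22 mm wide; open, the fingers measure 114 mm over their backs; the gripper's body (76 mm by 85 mm) begins 54 mm behind the grasp point. The pads swing forward as they close: fully open they stand 13 mm farther back than shut.
Start: joints at [-1.035, 0.385, 0.008, 0, -1.194, -0.259], TCP at [170.816, -601.183, 231.312] pointing down, gripper open.
Joint ranges: [-3.14, 3.14], [-1.21, 2.06], [-1.07, 1.41], [-3.16, 2.05], [-2.99, -0.16], [-3.1, 3.1]. Speed limits (rad/s): [2.79, 2.79, 3.14, 3.14, 3.14, 3.14].

INTERFACE

Orientations are given as a unit quaternion [x, y, z, w].
In Python, from bench import readout, imaging, arm gives the robot as it stands.
- The arm moves only by the tool arm_command, never from a script. Its argument "increments" is a list of rows, each a list of 3 entries, a list of its own where there are three numbers: the turn, a rotation vector about the world's x, y, z in degrees, then the shift along the world's x, y, z in mm, then the closure, from 0 (fully open) to 1 (shut). In form: [[[ax, ay, az], [tx, ty, tz], fingers], ...]. A call has exactly 5 rows; each row is the pose to reach, as a shift and turn from the pose measured when the call began; what a row does not reach only later rows make up. A row lasts 1/10 s, in which the tool goes at most 50 mm and 8.59 degrees, less where a joint would pass 70% of its speed; a pose out of reach is approached as far as the arm can. A call with a gripper value outside its range is refused whole. The fingers move at their own pace and stop on an object; the grip force is fixed at half the most. Time passes only in rows, so rows that repeat a pose let the fingers close, or fill a call up. It gives the time, the measured TCP pose, the force and the opening at its end, in the units of the state.
- readout.read_state(): the state, without advancing time (a new reading comes with each control period).
- imaging.get_image(name): name is "scene" or "top"; returns (picture, depth): 400x640x3 uint8, blue, green, red; 400x640 float32, mm along the optical axis (not along the pixel's ray), 0 where there is no reading.
- imaging.camera_info(name): a dict with "vfov" (degrees; the focal length in pixels is half the picture's height over the tangent of half this angle, whatever the lens; pixels are square), "cx", "cy" (the principal point, pixels), "eye" and "rotation" of the camera in the world. Camera axes: x right, y down, z forward; pixel columns grow to the right and rows downward; lengths in mm; the calibration is good to about 2 mm. A picture is of the moment at which its call begins. camera_info takes no time and is no camera call.
- arm.job_done(): hands the job in, once; it reports no verdict.
The state is a dict: "clock": time; "joints": joint angles; "joint_vel": joint speeds; "joint_efforts": joint torques, N m; "position": TCP position; "ee_rot": TCP orientation; "contact_force": force on the tool from outside, world axes, zero at the start; "wrist_torque": the same for the moment, N m; "gripper_width": finger opening in mm.
Only numpy, scipy, OpenCV 4.12 (cv2) and the standard library are available. Lean on these libraries where they do the work, as an engineer would, in place of code of your own. Each camera call takes 0.05 s, during which the arm holds its last target. There are 200 camera calls.

TASK

Get the metal-detector test puck out of its ejector stand: push the black spring key fully down with one fingertip so the white puck pops out of its nest, and have the other finger stop it on the sloping runway before it slides off the lower end. Do not pinch or lift the puck, get it out only by means of the key, and leave the other things alone. Finish while holding: key still fully down, puck resting against your finger on the runway.

Things in the scene. Friction and masses are not known exactly. Their poses are not given: they have to be found in the camera images.
- stand: Fixed steel ejector stand: a nest, a runway sloping down from it, and a key beside the runway. Origin on the table below the nest's lip (the runway's upper end), on the runway's centre line; x points horizontally down the runway, y to the key, z up. Base plate 8 mm thick, x = -58 to 122, y = -44 to 96 mm. All stand coordinates below are along these axes.
- lip (a point): Upper end of the runway's floor (stand x 0, y 0, z 75 mm). Above it (x < 0) is the nest, a pocket sunk 6 mm whose floor rises by 1.25 x the key's travel. After about 5 mm of key travel the puck clears the lip and slides down the smooth runway by itself; it reaches the height of the key within about half a second, so the stopping finger must be there beforehand.
- runway_end (a point): Open lower end of the runway's floor (stand x 101, y 0, z 21 mm); a puck that gets here is lost. The runway is a straight channel 40 mm wide, 28 degrees steep, its side walls 4 mm thick and 10 mm high above its floor.
- key_top (a point): Centre of the key's upper face when the key is up (a fixed point; it does not go down with the key): stand x 66, y 62, z 72 mm. The key is a black rectangular cap 32 mm (x) by 34 mm (y) on a grey housing beside the runway; its face goes straight down to z = 64 mm, 24 mm above the runway's floor at the same x.
- key (a joint): Travel of the spring key, m: 0 up, 0.008 fully down. It needs about 5 N to start and 6 to 8 N when fully down, and springs back up when let go.
- runway_spot (a point): Point on the runway's floor level with the key: stand x 66, y 0, z 40 mm. It lies 62 mm from the key's centre, straight across the runway. A fingertip standing here at the height of the pressed key is low enough to stop the puck.
- puck_center (a point): Centre of the loose white plastic test puck, a cylinder 36 mm in diameter and 30 mm high, about 0.12 kg; z is its axis. At the start it sits tilted in the nest, its centre at about stand x -12 mm, z 92 mm. Stopped by a finger, it touches with its upper front rim, its centre about 23 mm (along stand x) up the runway from the finger's near side.
- puck: The same puck; origin at the centre of its underside.
- label_roll: Bystander: paper label roll standing on end, 68 mm across, 45 mm high, beside the stand. Origin under its centre.
- test_wand: Bystander: flat white plastic test wand lying beside the runway's lower end, 130 x 26 x 14 mm, along its x. Origin under its centre.
- jar: Bystander: jar 54 mm across, 75 mm high, on the key's side of the stand. Origin under its centre.
- bowl: Bystander: steel bowl 120 mm across, 50 mm high, beyond the stand. Origin under its centre.
- spray: Bystander: spray bottle 80 mm across, 205 mm high, to the left. Origin under its centre.
- brush: Bystander: hand brush lying on the table to the right, along its x. Origin under its middle.
- scanner: Bystander: grey handheld terminal 120 x 70 x 36 mm, lying beyond the stand to the left. Origin under its centre.

How it is judged:
By the outcome, as a careful person would: the job done as asked, in the order asked, and still so for the second after the job is handed in, while the arm keeps its last pose, push and grip.
It also fails if it takes over 29 s, if anything falls off the work surface, if the arm or the gripper's body presses on something with over 40 N, if the wrist force passes 120 N, or if a joint passes its speed limit or range.

## Working session

There is one attempt and no reset: what is moved stays moved. The work goes in short steps, Python scripts to look and compute and a tool call to move; the robot and the scene stay as the last step left them, time stands still between calls to the robot, and variables do not carry over. Pictures are saved under pics/ and viewed, about 8 in all and at most 12, crops included, and the job is handed in when it is done.

Besides the shell and the picture viewer there is one more tool, called after "Emit:" by a JSON object that holds its "api" and its "payload", one argument or row to a line. arm_command: Moves the arm, as the interface text tells. Its arguments: {"type":"object","properties":{"increments":{"type":"array","items":{"type":"array"}}},"required":["increments"]}

```bash
mkdir -p pics
cat > h.py <<'E'
import numpy as np, cv2
from bench import readout, imaging, arm
def shot(n,f=None):
    im,d=imaging.get_image(n); np.savez(f'pics/{f or n}.npz',im=im,d=d); cv2.imwrite(f'pics/{f or n}.png',im); return im,d
def world(n,u,v,z):
    c=imaging.camera_info(n); f=200/np.tan(np.radians(c['vfov']/2))
    p=np.stack([(u-c['cx'])/f*z,(v-c['cy'])/f*z,z],-1)
    return p@np.array(c['rotation']).T+np.array(c['eye'])
E
python3 - <<'E'
from h import *
for n in('top','scene'):
    shot(n); print(imaging.camera_info(n))
print(readout.read_state())
E
```

```text
{'vfov': 55.05961213595198, 'cx': 323.5182676569567, 'cy': 198.09256388798656, 'eye': array([ 402.56200017,    5.94182858, 1092.69235002]), 'rotation': array([-0.67423504,  0.73132951, -0.07698255,  0.06810249])}
{'vfov': 51.00354543180013, 'cx': 321.3046750233779, 'cy': 199.578848469933, 'eye': array([1380.92380305, -160.96430589, 1018.26822794]), 'rotation': array([ 0.72094106,  0.59755581, -0.21815502, -0.27491712])}
{'clock': 0.1, 'joints': array([-1.03539929e+00,  3.85476149e-01,  6.73732001e-03, -4.44189554e-04,
       -1.19400890e+00, -2.58578890e-01]), 'joint_vel': array([-0.00125725,  0.00053818,  0.00152957,  0.00169512,  0.00067242,
        0.00020065]), 'joint_efforts': array([-7.64859578e-04, -3.93319023e+01,  1.88929349e+01,  4.19788420e+00,
       -2.55266583e-03,  1.01421676e-05]), 'position': array([ 170.66603946, -600.68911176,  230.32188413]), 'ee_rot': array([-0.09680768,  0.70048431,  0.0981931 ,  0.70022005]), 'contact_force': array([0.16435559, 0.54152369, 1.21489319]), 'wrist_torque': array([-0.0149196 , -0.02335918,  0.00245032]), 'gripper_width': 85.46690883724098}
```

View pics/top.png

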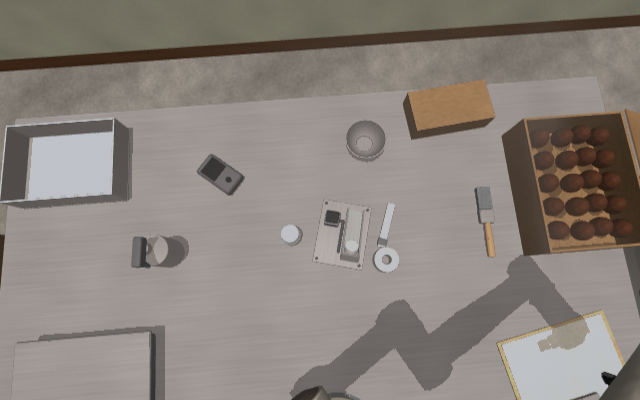

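View pics/scene.png

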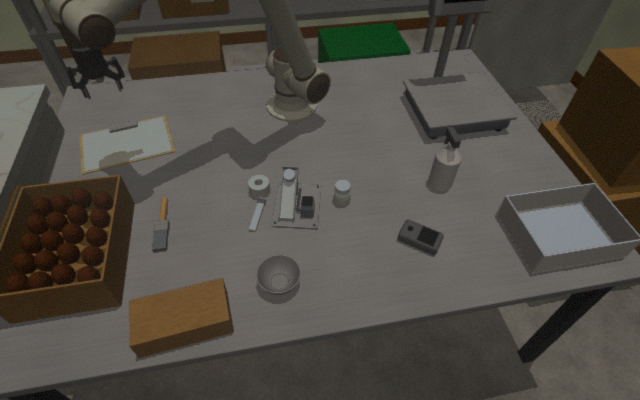

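The top picture shows the stand around (342,235), with the puck at about (352,245), the key at about (332,217), and the runway descending toward image-up. Next I'll enlarge it and get depth.

```bash
sed -i "s/np.array(c\['rotation'\]).T/R.from_quat(c['rotation']).as_matrix().T/; 1i from scipy.spatial.transform import Rotation as R" h.py
python3 - <<'E'
from h import *
a=np.load('pics/top.npz'); im=a['im'][190:280,300:410]
cv2.imwrite('pics/c1.png',cv2.resize(im,None,fx=7,fy=6.5*7/6.5 if 0 else 6.6,interpolation=cv2.INTER_CUBIC) if 0 else cv2.resize(im,None,fx=6,fy=6,interpolation=cv2.INTER_CUBIC))
v,u=np.mgrid[0:400,0:640]; 
W=world('top',u,v,a['d'].astype(float)); np.save('pics/W.npy',W)
for n,(x,y) in dict(key=(332,217),table=(300,270),bowl=(365,140)).items(): print(n,W[y,x])
b=np.load('pics/scene.npz'); S=world('scene',u,v,b['d'].astype(float)); np.save('pics/S.npy',S)
print('scene key',S[202,307],'puck',S[174,289],'table',S[250,350])
cv2.imwrite('pics/c2.png',cv2.resize(b['im'][155:240,240:360],None,fx=6,fy=6,interpolation=cv2.INTER_CUBIC))
E
```

```text
key [561.08536675 -34.22602915  71.74153021]
table [430.06260244  65.21943845  -1.49633893]
bowl [ 795.73242424 -155.38914619    4.48758399]
scene key [574.54130342 -34.24340128  71.18856501] puck [484.34829188 -73.90385106 106.89958646] table [719.37372433  67.34103688   0.97103939]
```

View pics/c1.png

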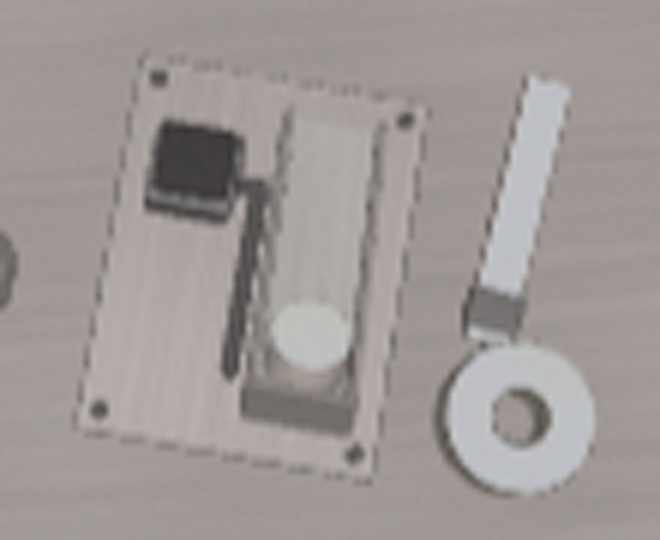

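View pics/c2.png

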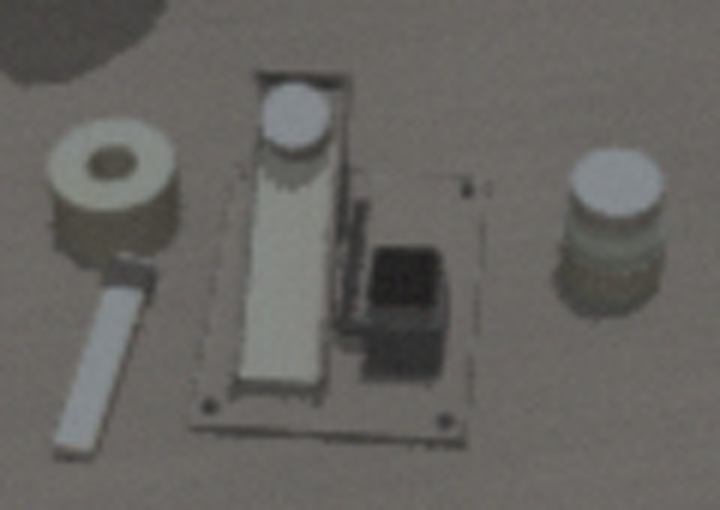

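```bash
cat >> h.py <<'E'
def ray(n,p,z):
    c=imaging.camera_info(n); f=200/np.tan(np.radians(c['vfov']/2))
    d=R.from_quat(c['rotation']).apply([(p[0]-c['cx'])/f,(p[1]-c['cy'])/f,1]); e=np.array(c['eye'])
    return (e+d*(z-e[2])/d[2])[:2]
E
python3 - <<'E'
from h import *
T=[((145,58),122,96,8),((428,103),122,-44,8),((372,482),-58,-44,8),((80,432),-58,96,8),((200,160),66,62,72)]
S=[((192,428),122,-44,8),((467,443),122,96,8),((488,182),-58,96,8),((406,277),66,62,72)]
def fit(L):
    P=np.array([[a,b] for _,a,b,_,_ in L]);Q=np.array([ray(n,(np.array(p)+.5)/6-.5+np.array(o),z) for (p,_,_,z,n),o in zip([(l[0],l[1],l[2],l[3],l[4]) for l in L],[(300,190) if l[4]=='top' else (240,155) for l in L])])
    p=P@[1,1j];q=Q@[1,1j]; r=np.vdot(p-p.mean(),q-q.mean()); r/=abs(r); t=q.mean()-r*p.mean()
    print('origin',t,'yaw',np.degrees(np.angle(r)));print('resid',np.round((q-(r*p+t))/r,1)); 
    for k,s in dict(key=66+62j,spot=66,mid=66+31j,lip=0,puck=-12).items(): print(k,np.round(r*s+t,1))
T=[(*t,'top') for t in T];S=[(*t,'scene') for t in S]
fit(T);fit(S);fit(T+S)
W=np.load('pics/W.npy')
m=W[205:235,322:345].reshape(-1,3); m=m[(m[:,2]>66)&(m[:,2]<76)]; print('key depth',len(m),m.mean(0),m.min(0),m.max(0))
m=W[235:252,340:365].reshape(-1,3); m=m[(m[:,2]>100)]; print('puck top',m.mean(0))
S=np.load('pics/S.npy');m=S[190:212,295:320].reshape(-1,3); m=m[(m[:,2]>66)&(m[:,2]<76)]; print('key depth S',len(m),m.mean(0),m.min(0),m.max(0))
E
```

```text
origin (483.20962859814455-79.36059776763622j) yaw -14.310551156665388
resid [-0.4-1.1j  0.7+1.5j -0.5+1.7j -0.6-1.j   0.7-1.1j]
key (562.5-35.6j)
spot (547.2-95.7j)
mid (554.8-65.6j)
lip (483.2-79.4j)
puck (471.6-76.4j)
origin (488.98096565690037-75.5588315839143j) yaw -14.26025705973761
resid [-0.9+0.8j -0.8-0.3j -0.8-0.1j  2.5-0.5j]
key (568.2-31.7j)
spot (552.9-91.8j)
mid (560.6-61.8j)
lip (489-75.6j)
puck (477.4-72.6j)
origin (485.7952678830698-77.71299956324329j) yaw -14.240857797507232
resid [-2.4-3.5j -1.4-0.9j -2.6-0.5j -2.6-3.1j -1.3-3.4j  1.7+3.6j  1.8+2.6j
  1.8+2.8j  5.1+2.4j]
key (565-33.9j)
spot (549.8-93.9j)
mid (557.4-63.9j)
lip (485.8-77.7j)
puck (474.2-74.8j)
key depth 146 [561.14003243 -35.04723761  71.37053086] [512.67548324 -63.01069645  66.01586533] [580.8072824  -14.79704943  75.11785686]
puck top [474.08389474 -73.71466266 114.6459692 ]
key depth S 101 [565.17886985 -33.08363981  71.14692687] [520.56721045 -62.90740495  66.25124499] [585.61720815 -13.23165174  75.1362734 ]
```

Combining both cameras (they disagree by about 6 mm, so I averaged them), the yaw is -14.25°, the key is at (565,-34) and the finger midpoint is at (557,-64). I'll move above the stand with a partial closure.

Emit:
{"api": "arm_command", "payload": {
  "increments": [
    [[0, 0, -6], [28, 40, 0], 0.44],
    [[0, 0, -12], [56, 80, 0], 0.44],
    [[0, 0, -18], [84, 120, 0], 0.44],
    [[0, 0, -24], [112, 160, 0], 0.44],
    [[0, 0, -30], [140, 200, 0], 0.44]
  ]
}}

```text
clock: 0.6
position: [311.2, -398.9, 230.0]
ee_rot: [0.09, 0.702, -0.088, 0.701]
contact_force: [1.0, -0.1, 0.3]
gripper_width: 47.9
```

Emit:
{"api": "arm_command", "payload": {
  "increments": [
    [[0, 0, 0], [28, 40, 0], 0.44],
    [[0, 0, 0], [56, 80, 0], 0.44],
    [[0, 0, 0], [84, 120, 0], 0.44],
    [[0, 0, 0], [112, 160, 0], 0.44],
    [[0, 0, 0], [140, 200, 0], 0.44]
  ]
}}

```text
clock: 1.1
position: [451.7, -196.9, 229.9]
ee_rot: [0.09, 0.702, -0.088, 0.701]
contact_force: [1.4, -1.2, -0.1]
gripper_width: 47.5
```

Emit:
{"api": "arm_command", "payload": {
  "increments": [
    [[0, 0, 0], [28, 35, 0], 0.44],
    [[0, 0, 0], [56, 70, -10], 0.44],
    [[0, 0, 0], [84, 105, -40], 0.44],
    [[0, 0, 0], [106, 133, -80], 0.44],
    [[0, 0, 0], [106, 133, -115], 0.44]
  ]
}}

```text
clock: 1.6
position: [560.5, -61.0, 114.0]
ee_rot: [0.089, 0.701, -0.086, 0.703]
contact_force: [0.2, -0.4, -0.3]
gripper_width: 48.0
```

Run:
```python
from h import *
s=readout.read_state();print(s['position'],s['gripper_width'],R.from_quat(s['ee_rot']).as_matrix().round(3).tolist(),s['contact_force'])
a=shot('scene','s2')[0];b=shot('top','t2')[0]
cv2.imwrite('pics/c3.png',cv2.resize(a[130:240,240:360],None,fx=5,fy=5,interpolation=cv2.INTER_CUBIC))
```

```text
[560.53311539 -60.9883932  114.04872803] 48.007469984880906 [[0.003, 0.245, 0.969], [0.003, 0.969, -0.245], [-1.0, 0.004, 0.003]] [ 0.15428486 -0.42133615 -0.28578139]
```

View pics/c3.png

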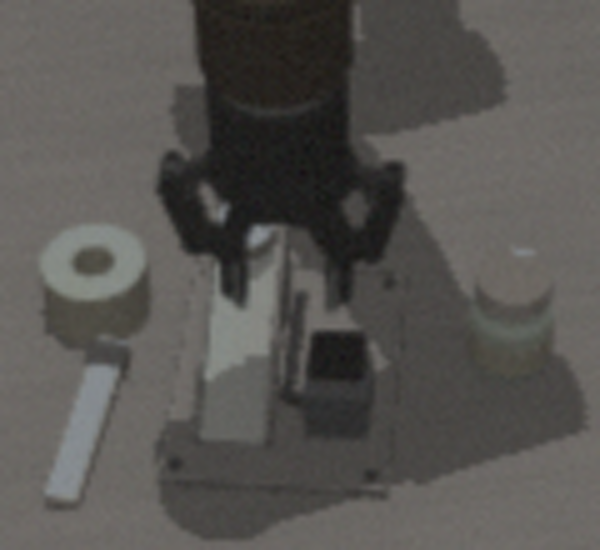

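The crop shows the tips at about (235,303) and (340,305), with the key at (337,355) still clear ahead. I'll compare the tip rays with the arm's own pose to get the camera bias.

Run:
```python
from h import *
for z in (114,120):
  for p in((235,303),(340,305)): print(z,ray('scene',(np.array(p)+.5)/5-.5+[240,130],z))
for s in(31,-31): print('pred',np.array([560.5,-61])+s*np.array([.245,.969]))
u=[(306.8,201),(0,0)][0]
v,u=np.mgrid[0:400,0:640]
Z=np.load('pics/s2.npz'); W=world('scene',u,v,Z['d'].astype(float))
m=W[175:195,280:315]; k=(m[...,2]>110)&(m[...,2]<128); q=m[k]; c=q@[.245,.969,0]
cc=np.array([560.5,-61])@[.245,.969]; 
for nm,w in(('key',c>cc),('run',c<cc)): 
    t=q[w]; print(nm,len(t),t.mean(0).round(1),'stand-y offs',np.percentile(c[w]-cc,[5,50,95]).round(1),'x offs',np.percentile(t@[.969,-.245,0]-np.array([560.5,-61])@[.969,-.245],[5,50,95]).round(1),t[:,2].min())
b=np.load('pics/t2.npz')['im'];cv2.imwrite('pics/c4.png',cv2.resize(b[190:280,300:410],None,fx=6,fy=6,interpolation=cv2.INTER_CUBIC))
```

```text
114 [555.62554817 -90.77819282]
114 [568.0763965  -30.85583899]
120 [561.10156665 -91.24389167]
120 [573.46980112 -31.71913461]
pred [568.095 -30.961]
pred [552.905 -91.039]
key 6 [574.2 -31.6 122.6] stand-y offs [27.8 31.3 35.6] x offs [4.2 5.7 8.2] 120.7256819916314
run 7 [557.6 -86.9 123.6] stand-y offs [-32.  -24.3 -23.2] x offs [-3.9  5.2 11.3] 119.86156761434222
```

View pics/c4.png

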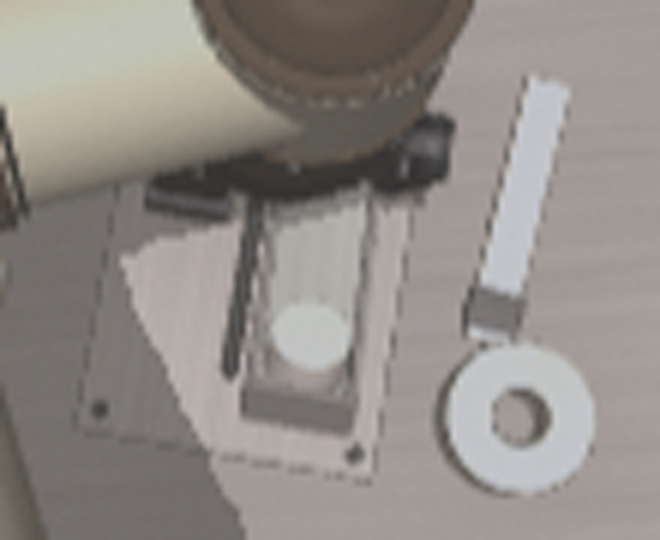

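The top view shows the gripper squarely over the key and runway, and the puck is still in its nest. I'll shift by (-1.5, -2) and descend to just above the key.

Emit:
{"api": "arm_command", "payload": {
  "increments": [
    [[0, 0, 0], [-1.5, -2, -10], 0.44],
    [[0, 0, 0], [-1.5, -2, -20], 0.44],
    [[0, 0, 0], [-1.5, -2, -30], 0.44],
    [[0, 0, 0], [-1.5, -2, -36], 0.44],
    [[0, 0, 0], [-1.5, -2, -36], 0.44]
  ]
}}

```text
clock: 2.2
position: [551.8, -65.5, 72.6]
ee_rot: [0.089, 0.707, -0.089, 0.696]
contact_force: [0.0, 0.2, -1.4]
gripper_width: 48.1
```

Run:
```python
from h import *
s=readout.read_state();print(s['position'],s['gripper_width'],s['contact_force'])
a=shot('scene','s3')[0]
cv2.imwrite('pics/c5.png',cv2.resize(a[150:230,260:340],None,fx=7,fy=7,interpolation=cv2.INTER_CUBIC))
```

```text
[551.82297832 -65.48197103  72.58733096] 48.10232550836563 [ 0.04292033  0.23382749 -1.37846615]
```

View pics/c5.png

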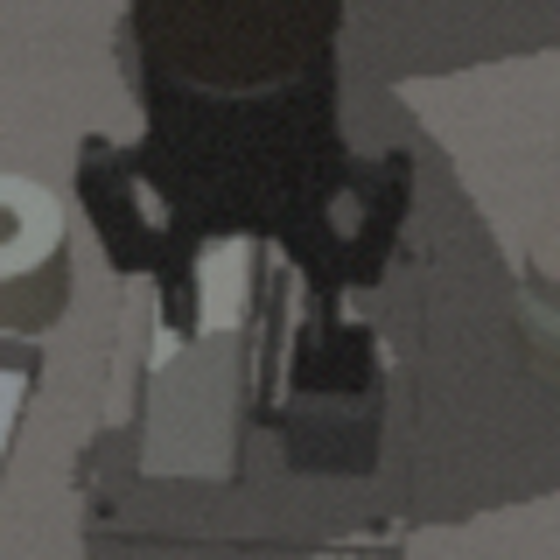

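The tips are above the key's near part, and the pose is about 7 mm short in x and 5 mm low, with a slight tilt. I'll check the joints to see why.

Run:
```python
from h import *
s=readout.read_state()
for k in s: print(k,np.round(s[k],3))
print(R.from_quat(s['ee_rot']).as_matrix().round(3))
```

```text
clock 2.25
joints [ 0.171  0.441 -0.35  -0.006 -0.792 -1.99 ]
joint_vel [ 0.003 -0.008  0.011  0.004 -0.002  0.001]
joint_efforts [-4.3000e-02 -3.6949e+01  1.3969e+01  3.0980e+00 -2.3000e-02  0.0000e+00]
position [552.282 -65.342  73.088]
ee_rot [ 0.089  0.706 -0.089  0.697]
contact_force [-0.28   0.318 -0.252]
wrist_torque [ 0.061 -0.074  0.004]
gripper_width 47.521
[[-0.013  0.249  0.968]
 [ 0.002  0.969 -0.249]
 [-1.    -0.002 -0.014]]
```

Emit:
{"api": "arm_command", "payload": {
  "increments": [
    [[0, 0, 0], [0, 0, 3], 0.44],
    [[0, 0, 0], [0, 0, 5], 0.44],
    [[0, 0, 0], [0, 0, 5], 0.44],
    [[0, 0, 0], [0, 0, 5], 0.44],
    [[0, 0, 0], [0, 0, 5], 0.44]
  ]
}}

```text
clock: 2.75
position: [552.3, -65.3, 78.2]
ee_rot: [0.089, 0.706, -0.089, 0.697]
contact_force: [0.2, 0.7, -0.1]
gripper_width: 47.8
```

Emit:
{"api": "arm_command", "payload": {
  "increments": [
    [[0, -0.7, 0], [4, 1, 0], 0.44],
    [[0, -0.7, 0], [6.5, 2, 0], 0.44],
    [[0, -0.7, 0], [6.5, 2, 0], 0.44],
    [[0, -0.7, 0], [6.5, 2, 0], 0.44],
    [[0, -0.7, 0], [6.5, 2, 0], 0.44]
  ]
}}

```text
clock: 3.25
position: [558.7, -63.3, 78.1]
ee_rot: [0.089, 0.702, -0.088, 0.701]
contact_force: [1.0, 0.1, 0.0]
gripper_width: 47.4
```

Run:
```python
from h import *
a=shot('scene','s4')[0]
s=readout.read_state();print(s['position'],s['gripper_width'],s['contact_force'],R.from_quat(s['ee_rot']).as_matrix()[:,0])
cv2.imwrite('pics/c6.png',cv2.resize(a[160:225,275:335],None,fx=9,fy=9,interpolation=cv2.INTER_CUBIC))
```

```text
[558.72650084 -63.33137444  78.14798822] 47.60299446024841 [ 0.76968894 -0.34553574 -0.2714429 ] [-0.001257    0.00184319 -0.99999751]
```

View pics/c6.png

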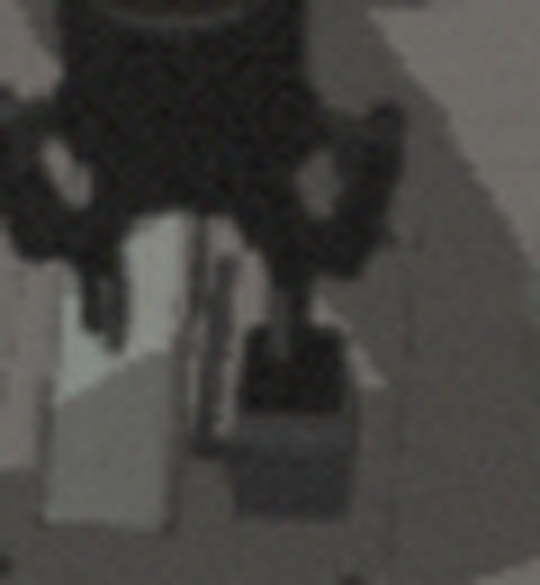

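The key finger sits over the key, about 4 mm toward the runway from its centre, and the runway finger is off the same way. I'll shift (+2, +3) while descending gently to feel for contact.

Emit:
{"api": "arm_command", "payload": {
  "increments": [
    [[0, 0, 0], [1, 1.5, -2], 0.44],
    [[0, 0, 0], [2, 3, -4], 0.44],
    [[0, 0, 0], [2, 3, -6], 0.44],
    [[0, 0, 0], [2, 3, -8], 0.44],
    [[0, 0, 0], [2, 3, -8], 0.44]
  ]
}}

```text
clock: 3.8
position: [560.5, -60.3, 69.7]
ee_rot: [0.089, 0.702, -0.088, 0.701]
contact_force: [-0.0, 0.4, -0.2]
gripper_width: 47.9
```

Emit:
{"api": "arm_command", "payload": {
  "increments": [
    [[0, 0, 0], [0, 0, -1], 0.44],
    [[0, 0, 0], [0, 0, -2], 0.44],
    [[0, 0, 0], [0, 0, -3], 0.44],
    [[0, 0, 0], [0, 0, -4], 0.44],
    [[0, 0, 0], [0, 0, -4], 0.44]
  ]
}}

```text
clock: 4.3
position: [560.7, -60.4, 66.5]
ee_rot: [0.089, 0.702, -0.088, 0.701]
contact_force: [-1.6, 0.4, 5.3]
gripper_width: 47.7
```

That's contact at about TCP z 66.7 with 5.3 N. Now I'll press through.

Emit:
{"api": "arm_command", "payload": {
  "increments": [
    [[0, 0, 0], [0, 0, -3], 0.44],
    [[0, 0, 0], [0, 0, -6], 0.44],
    [[0, 0, 0], [0, 0, -8], 0.44],
    [[0, 0, 0], [0, 0, -9], 0.44],
    [[0, 0, 0], [0, 0, -9], 0.44]
  ]
}}

```text
clock: 4.8
position: [560.9, -60.3, 61.1]
ee_rot: [0.088, 0.702, -0.087, 0.702]
contact_force: [-8.1, 0.8, 20.4]
gripper_width: 48.0
```

Run:
```python
from h import *
a=shot('scene','s5')[0]; b=shot('top','t5')[0]
s=readout.read_state();print(s['clock'],s['position'],s['gripper_width'],s['contact_force'],s['wrist_torque'])
f=lambda i,r,c:cv2.resize(i[r:r+70,c:c+60],None,fx=6.5,fy=6.5,interpolation=cv2.INTER_CUBIC)
cv2.imwrite('pics/c7.png',np.hstack([f(a,155,275),f(b,200,325)]))
```

```text
4.9 [560.91390564 -60.34658081  61.11982203] 48.06454792698765 [-6.9730516   1.6384932  21.25738508] [1.12085091 2.22668392 0.20301371]
```

View pics/c7.png

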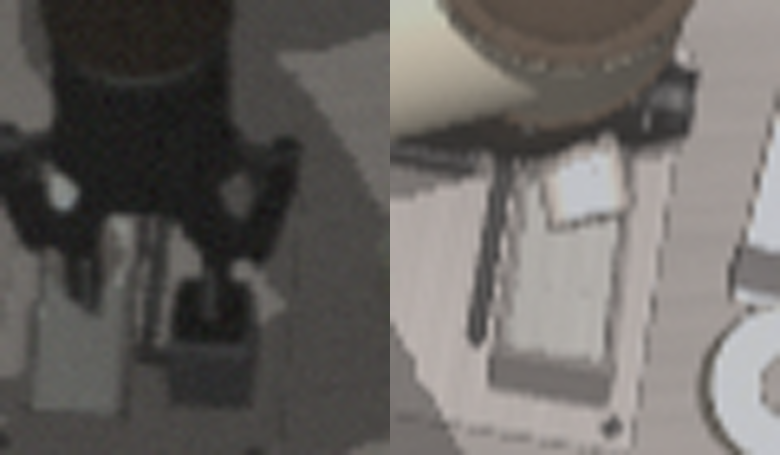

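The puck is out and stopped at the runway finger, but from above it shows as a rectangle at about (585,185) in the crop, so it looks tipped. I'll use depth to check its height and gap, and the key's face height.

Run:
```python
from h import *
v,u=np.mgrid[0:400,0:640]
o=np.array([485.8,-77.7]);e=np.array([.9693,-.246]);n=np.array([.246,.9693])
for cam,f,box in(('top','t5',(215,240,345,365)),('scene','s5',(170,205,270,300)),('scene','s5',(195,215,298,318))):
    a=np.load(f'pics/{f}.npz');W=world(cam,u,v,a['d'].astype(float))
    r0,r1,c0,c1=box; sl=np.s_[r0:r1,c0:c1]; P=W[sl].reshape(-1,3);im=a['im'][sl].reshape(-1,3).astype(int).mean(1)
    sx=(P[:,:2]-o)@e; sy=(P[:,:2]-o)@n; z=P[:,2]
    if c0==298:
        k=(sx>40)&(sx<90)&(sy>40)&(z>55)&(z<80)&(im<60); print('key z',k.sum(),np.percentile(z[k],[10,25,50,75,90]).round(1)); continue
    h=z-(75-.5317*sx)   # vertical height above floor
    k=(h>12)&(sx>0)&(sx<66)&(abs(sy)<25)&(im>(110 if cam=='top' else 70))
    print(cam,k.sum(),'sx',np.percentile(sx[k],[2,50,98]).round(),'sy',np.percentile(sy[k],[2,50,98]).round(),'z',np.percentile(z[k],[2,50,98]).round(),'h',np.percentile(h[k],[2,50,98]).round())
    if cam=='top':
        H=np.full((r1-r0)*(c1-c0),0);H[k]=h[k];print(H.reshape(r1-r0,-1))
```

```text
top 150 sx [24. 39. 56.] sy [-20.  -2.  14.] z [76. 91. 98.] h [18. 36. 51.]
[[  0   0   0   0   0   0   0   0   0   0   0   0   0   0   0   0   0   0
    0   0]
 [  0   0   0   0   0   0   0   0   0   0   0   0   0   0   0   0   0   0
    0   0]
 [  0   0   0   0   0   0   0   0   0   0   0   0   0   0   0   0   0   0
    0   0]
 [  0   0   0   0   0   0   0   0   0   0   0   0   0   0   0   0   0   0
    0   0]
 [  0   0   0   0   0   0   0   0   0   0   0   0   0   0   0   0   0   0
    0   0]
 [  0   0   0   0   0   0   0   0   0   0   0   0   0   0   0   0   0   0
    0   0]
 [  0   0   0   0   0   0   0   0   0   0   0   0   0   0   0   0   0   0
    0   0]
 [  0   0   0   0   0   0   0   0   0  58  62  51  46  42  42   0   0   0
    0   0]
 [  0   0   0   0   0   0   0 137  46  47  45  44  46  45  42   0   0   0
    0   0]
 [  0   0   0   0   0  45  42  41  44  46  47  45  44  44  41  34   0   0
    0   0]
 [  0   0   0  32  36  43  41  43  43  43  41  44  42  45  40  35   0   0
    0   0]
 [  0   0   0  30  38  39  43  39  39  40  44  40  40  41  41  35   0  12
    0   0]
 [ 
[... 519 characters left out ...]
0   0  22  26  26  30  29  31  33  30   0  18  17   0   0   0
    0   0]
 [  0   0   0   0  17  22  27  26  17  17   0   0   0   0   0   0   0   0
    0   0]
 [  0   0   0   0   0  12   0   0   0   0   0   0   0   0   0   0   0   0
    0   0]
 [  0   0   0   0   0   0   0   0   0   0   0   0   0   0   0   0   0   0
    0   0]
 [  0   0   0   0   0   0   0   0   0   0   0   0   0   0   0   0   0   0
    0   0]
 [  0   0   0   0   0   0   0   0   0   0   0   0   0   0   0   0   0   0
    0   0]
 [  0   0   0   0   0   0   0   0   0   0   0   0   0   0   0   0   0   0
    0   0]]
scene 46 sx [ 7. 51. 63.] sy [-21.  14.  23.] z [ 58.  80. 127.] h [13. 32. 82.]
key z 87 [58.7 61.1 62.7 64.4 69.9]
```

Emit:
{"api": "arm_command", "payload": {
  "increments": [
    [[0, 0, 0], [0, 0, -3], 0.44],
    [[0, 0, 0], [0, 0, -3], 0.44],
    [[0, 0, 0], [0, 0, -3], 0.44],
    [[0, 0, 0], [0, 0, -3], 0.44],
    [[0, 0, 0], [0, 0, -3], 0.44]
  ]
}}

```text
clock: 5.4
position: [560.9, -60.4, 61.2]
ee_rot: [0.088, 0.701, -0.087, 0.702]
contact_force: [-6.7, 1.3, 17.8]
gripper_width: 47.6
```

Depth puts the key face at about 63 mm, so it is fully down. The puck has tipped onto its side in the channel: about 36 mm high, spanning stand x of roughly 24–56, with its front at the finger's near side. I'll check that it's at rest before handing in.

Run:
```python
from h import *
b=shot('top','t6')[0]; a=np.load('pics/t5.npz')['im']; s=np.load('pics/s5.npz')['im']; c=shot('scene','s6')[0]
d=cv2.absdiff(a,b)[215:245,340:370].max(2); e=cv2.absdiff(s,c)[165:215,270:320].max(2)
print('diff top',d.max(),d.mean(),'scene',e.max(),e.mean())
st=readout.read_state();print(st['clock'],st['position'],st['contact_force'],abs(st['joint_vel']).max())
f=lambda i,r,c:cv2.resize(i[r:r+55,c:c+55],None,fx=7,fy=7,interpolation=cv2.INTER_CUBIC)
cv2.imwrite('pics/c8.png',cv2.convertScaleAbs(np.hstack([f(c,165,265),f(b,205,325)]),alpha=1.6))
```

```text
diff top 22 1.3666666666666667 scene 18 3.6108
5.5 [560.93062206 -60.37288905  61.18014226] [-7.25216392  1.52355386 18.23680948] 0.0012629804817330108
```

View pics/c8.png

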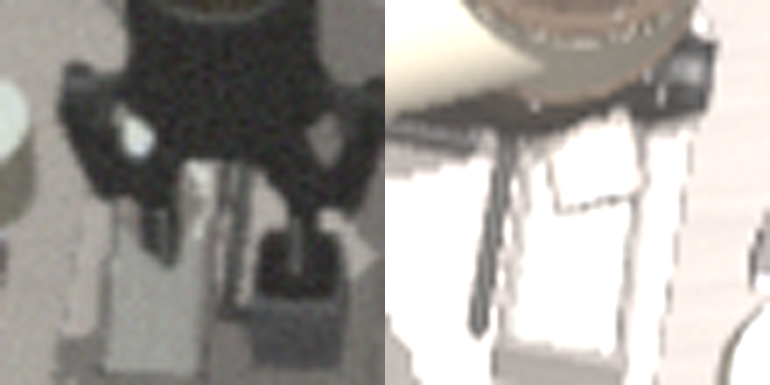

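The puck is motionless (image differences are noise only), it sits uphill of the runway finger, and the key is down under the other finger. Handing in now.

```bash
python3 -c "
from bench import arm; print(arm.job_done())"
```

```text
the job is handed in; nothing more can be done
None
```

I pressed the key fully down with one fingertip, the puck popped out of its nest, and the other finger stopped it on the runway. I handed in at about 5.5 s, still holding that pose.

**Last checks:**
- **Key:** the downward push was about 18 N, well above the 6–8 N needed. Depth put the key face at about 63 mm, against 64 mm when fully down.
- **Puck:** two looks about 0.6 s apart differed only by noise, so it was at rest. It spanned about stand x 24–56 mm, and I put the finger's near side at about 57 mm. I inferred the contact from that gap, as the gripper hid it from view.
- **Other objects:** I steered clear of all of them, but I did not check each one afterwards.

**What did not go as expected:**
- **Puck tipped over:** it is lying on its side in the channel, roughly in line with the runway, instead of standing with its rim against the finger. Its centre is therefore about 17 mm up from the finger, not 23 mm. I left it that way.
- **Camera disagreement:** the two cameras placed the stand about 6 mm apart. I used the average and then corrected it from how the fingers looked over the key.
- **Drift on the way down:** one descent ended about 7 mm off in x and 5 mm low, with a slight tilt. I corrected it before touching the key and did not find the cause.

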